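# Unsnap and remove the terminal box cover

## Task

Open the grey terminal box on the packing bench for the electrician: push its springy front tab in with the fingertips and, while it is in, pry the cover's front edge up off it, without forcing the latch. Then draw the loosened cover out from under its rear keeper, take it off and lay it gently, flat and outside up, in the middle of the black rubber mat; leave the packs, the cup and the screwdriver where they are.

Things in the scene. Friction and masses are not known exactly. Their poses are not given: they have to be found in the camera images.
- box: Open-topped grey plastic terminal box bolted to the bench: 140 (x) x 150 (y) x 90 mm high, walls 4 mm; small ears beside it. Origin: centre of its underside, z up; its front, with the snap tab, faces its own -x, roughly away from the robot, to the far side of the bench. A foot block (x -92 to -70, y +-20 mm, up to z 16) stands under the tab.
- keeper (a point): Middle of the underside of the keeper bar at the box's back, box (74, 0, 96) mm. The bar (84 mm along y, x 70 to 78, z 96 to 101 mm) on two posts holds down the cover's rear tongue, which reaches 8 mm under it with 2 mm play: with its front ajar the cover must be drawn forward (box -x) 10 mm or more before it can be lifted off.
- tab: Springy snap tab in front of the box: blade 30 mm wide (y), 3 thick, outer face at box x -80 mm, 10 mm off the box wall. Origin: its foot, box (-78.5, 0, 15) mm; it bends inward about its foot, turning about its own y by 0 to 0.12 rad. Spring 1.5 N m/rad, preload 0.12 N m. Open to fingertips below the cover's skirt (box z 16 to 66 mm).
- tab_face (a point): Where to press: outer face of the tab, mid-width, box (-80, 0, 55) mm, 11 mm below the cover's skirt. It gives from about 3 N; at 4 mm of travel (7 N) the nose is clear of the cover. The skirt overhangs it by 5 mm, so an upright finger cannot reach it: come in with shut fingers tilted about 45 deg, pointing inward and down, then lift so that they raise the skirt's edge.
- tab_nose (a point): Nose at the tab's top, its outer lower edge, box (-84, 0, 72) mm: sticks out 4 mm through the window in the cover's front skirt and overlaps the crossbar below by 3 mm. Its top slopes 30 deg: once the front edge has been raised about 12 mm and the tab springs out again, the cover rests ajar on the nose, front about 10 mm up.
- cover: Loose light-grey plastic cover, 0.22 kg (+-25 %), like a shoe-box lid: plate 151 (x) x 163 (y) x 4 mm, skirts 4 mm thick at front and sides, 28 mm high in all. Origin: level of the skirts' lower edge; closed, it is at box (0, 0, 66) mm with the box's axes. Tongue at the back to x +78 mm. Ribs 5 mm deep behind the box's front wall stop it sliding forward while closed.
- cover_front (a point): Where to pry: middle of the lower edge of the cover's front skirt, cover (-83, 0, 0) mm. The skirt spans x -85 to -81 mm; here it is a crossbar 5 mm high under a window 34 mm wide and 13 mm high.
- cover_grip (a point): Middle of the top of the grip bar on the cover, cover (-15, 0, 50) mm: the bar is 50 mm long (cover x), 14 mm wide (cover y) and stands 22 mm above the plate, almost over the centre of mass.
- mat: black rubber mat fixed to the bench, 220 x 220 x 4 mm, origin at the centre of its underside
- pack_a: carton of goods 120 x 70 x 35 mm, origin at the centre of its underside; leave alone
- pack_b: carton of goods 120 x 70 x 35 mm, as pack_a; leave alone
- cup: steel cup 70 mm wide, 80 mm high, origin at the centre of its underside; leave alone
- screwdriver: screwdriver lying on the bench, about 200 mm long; leave alone
Not all that is in view belongs to the job. Of the things that look like the box, take the one that is farthest to the robot's left at the start. There is more than one size of the cover; the job needs the larger.

How it is judged (in metres and radians):
On the way, in this order (a step that is already met when the one before it is completed fails the run):
1. the cover's front edge stands unsnapped, at least 7 mm above its closed height, the cover still on the box (z of cover_front in the frame of box above 0.073 m and x of cover in the frame of box above -0.009 m and z of cover in the frame of box below 0.095 m), for 0.3 s.
2. the cover is off the box, clear of it (horizontal distance between cover and box above 0.15 m), for 0.1 s.
At the end, for the whole second after the job is handed in: the cover lies still on the rubber mat, flat (within 0.06 rad) and outside up, its origin within 40 mm of the mat's centre, released (horizontal distance between cover and mat below 0.04 m and height (world z) of cover below 0.009 m and angle between cover's own z axis and vertical below 0.06 rad and contact force between cover and mat above 0.5 N and linear speed of cover below 0.02 m/s); the robot touches nothing.
It fails at once if the latch is forced: more than 30 N between tab and cover (contact force between tab and cover above 30 N).
It fails at once if the cover is dropped or pressed hard on the mat (over 45 N) (contact force between cover and mat above 45 N).
It fails at once if a pack, the cup or the screwdriver is moved more than 30 mm (distance of any of pack_a, pack_b, cup, screwdriver from where it was at the start of the episode above 0.03 m).
It also fails if it takes over 64 s, if anything falls off the work surface, if the arm or the gripper's body presses on something with over 40 N, if the wrist force passes 120 N, or if a joint passes its speed limit or range.

## Robot

A 6-joint arm with a two-finger parallel gripper is mounted at the origin on the work surface. World frame = base frame: x ahead of the robot, y to its left, z up, the work surface at z = 0. Lengths are in mm, angles in rad, forces in N, time in s.
With the tool pointing down it reaches from about 400 to 925 mm from the base axis. Payload 12.5 kg.
Tool frame: the origin (TCP) lies midway between the tips of the shut fingers; the grasp point (between the pads) lies 19 mm behind it (env.grip_depth is the distance from the TCP to the grasp point, in mm); z points along the fingers, y is the line along which they close (so a half turn about z gives the same grasp; the last joint's range is limited). The gripper opens to 95 mm and grips with 3 to 60 N. Pads are 20 mm wide; open, the fingers measure 119 mm over their backs; the gripper's body (75 mm by 180 mm) begins 59 mm behind the grasp point.
Start: joints at [1.071, 0.491, 1.559, -0, 1.092, -0.106], TCP at [239.798, 577.186, 214.661] pointing down, gripper open.
Joint ranges: [-3.1, 3.1], [-0.84, 2.19], [0.05, 2.79], [-1.13, 4.28], [0.06, 2.93], [-2.69, 2.69]. Speed limits (rad/s): [2.22, 2.22, 2.79, 3.14, 3.14, 3.14].

## Interface

Orientations are given as [roll, pitch, yaw] about the fixed x, y, z axes, in that order (R = Rz(yaw) Ry(pitch) Rx(roll)).
In Python, from cell import monitor, viewer, order, env gives the robot as it stands.
- The arm moves only by the tool move_arm, never from a script. Its argument "moves" is one flat list of numbers, 4 for each row, row after row: the shift along the tool's x, y, z normalised to -1 to 1, where 1 is 0.15 m, then the turn about the tool's z normalised to -1 to 1, where 1 is pi/2 rad. A call has 1 to 10 rows; each row shifts and turns the commanded pose from where the row before left it, along the tool's axes as they then stand; what a row does not reach is not made up. A row lasts 1/8 s, in which the tool goes at most 62.5 mm and 10.7 degrees, less where a joint would pass 70% of its speed; a pose out of reach is approached as far as the arm can. A call with a number of a shift or a turn outside -1 to 1 is refused whole. A call with a gripper value outside its range is refused whole. "claw" is the finger opening in mm, from 0 to 95.1, set as the call begins (left out, the last holds). The fingers move at their own pace and stop on an object; the grip force is fixed at half the most. Time passes only in rows, so rows that do not move let the fingers close. It gives the time, the measured TCP pose, the force, the opening and the grip force at its end, in the units of the state.
- monitor.state(): the state, without advancing time (a new reading comes with each control period).
- viewer.read_camera(name): name is "side" or "top"; returns the picture (400x640x3 uint8, red, green, blue); there is no depth.
- viewer.camera_info(name): a dict with "K" (3x3 intrinsics, pixels), "camera_from_world" (4x4, takes a point from world to camera coordinates). Camera axes: x right, y down, z forward; pixel columns grow to the right and rows downward; lengths in mm; the calibration is good to about 2 mm. A picture is of the moment at which its call begins. camera_info takes no time and is no camera call.
- order.job_done(): hands the job in; it is judged then, once.
The state is a dict: "t": time; "joints": joint angles; "qvel": joint speeds; "tau": joint torques, N m; "eef_pos": TCP position; "tcp_rot": TCP orientation; "ft_force": force on the tool from outside, world axes, zero at the start; "moment": the same for the moment, N m; "opening": opening from 0.0 (shut) to 1.0 (fully open); "grip_force": force on a finger pad.
Only numpy, scipy, OpenCV 4.12 (cv2) and the standard library are available. Lean on these libraries where they do the work, as an engineer would, in place of code of your own. Each camera call takes 0.05 s, during which the arm holds its last target. There are 200 camera calls.

## Working session

There is one attempt and no reset: what is moved stays moved. The work goes in short steps, Python scripts to look and compute and a tool call to move; the robot and the scene stay as the last step left them, time stands still between calls to the robot, and variables do not carry over. Pictures are saved under pics/ and viewed, at most 12 in all, crops included, and the job is handed in when it is done.

Besides the shell and the picture viewer there is one more tool, called after "Request:" as name(argument=value, ...) on one line, values as JSON. move_arm: Moves the arm, as the interface text tells. Scaled input: -1 to 1 covers 0.15 m each way for a shift and pi/2 rad each way for a turn. Its arguments: {"type":"object","properties":{"moves":{"type":"array"},"claw":{"type":"number"}},"required":["moves"]}

```bash
ls; mkdir -p pics; python3 - <<'E'
from cell import monitor, viewer, order, env
import cv2,numpy as np
for n in ("side","top"):
    im=viewer.read_camera(n); cv2.imwrite(f"pics/{n}0.png",im[:,:,::-1])
    i=viewer.camera_info(n); print(n,np.round(i["K"],1).tolist(),np.round(i["camera_from_world"],3).tolist())
print(monitor.state())
E
```

```text
pics
side [[402.3, 0.0, 320.6], [0.0, 402.3, 204.6], [0.0, 0.0, 1.0]] [[0.808, -0.589, 0.004, -485.622], [-0.286, -0.398, -0.872, 259.725], [0.515, 0.703, -0.49, 1045.255], [0.0, 0.0, 0.0, 1.0]]
top [[444.3, 0.0, 312.8], [0.0, 444.3, 202.5], [0.0, 0.0, 1.0]] [[-0.017, -1.0, 0.013, -18.256], [-1.0, 0.016, -0.025, 568.14], [0.025, -0.014, -1.0, 1229.019], [0.0, 0.0, 0.0, 1.0]]
{'t': 0.1, 'joints': array([ 1.07138299e+00,  4.91502355e-01,  1.55944050e+00, -2.10093116e-06,
        1.09171609e+00, -1.05602487e-01]), 'qvel': array([-2.97391248e-04, -7.05039650e-04, -2.04597732e-03,  6.30797165e-04,
        9.15852433e-04,  5.29446959e-05]), 'tau': array([ 2.67939846e-03, -6.13625836e+01, -2.58605558e+01,  6.93791779e-02,
        4.70248621e-02, -6.79262683e-06]), 'eef_pos': array([239.68189408, 576.95009693, 214.10037359]), 'tcp_rot': array([-3.14053210e+00, -1.10541218e-04,  2.74778272e+00]), 'ft_force': array([-0.31047127, -0.10746641, -0.49629164]), 'moment': array([ 0.0577662 , -0.03544686, -0.040148  ]), 'grip_force': 0.0, 'opening': 0.9997820713846205}
```

View pics/side0.png

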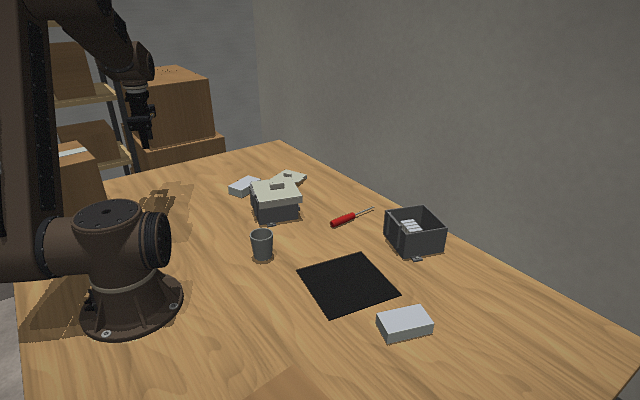

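View pics/top0.png

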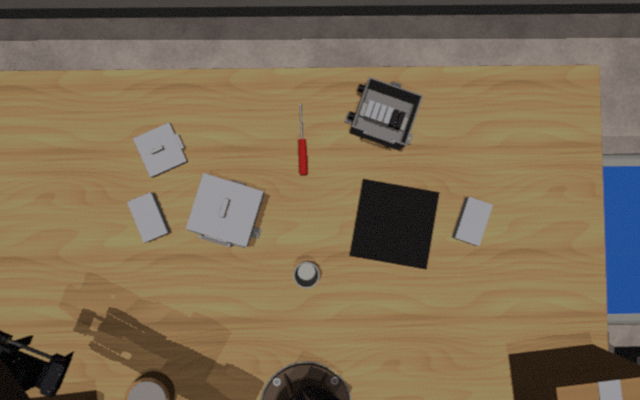

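Candidates: the closed box at top (226,210) and the open box at (385,113). Covers are the large one on the box at (226,210) and the small loose one at (160,150). The left box with the larger cover is the one to use, with its keeper at (230,240), near the robot. The mat is at (395,224), the cup at (307,273) and the screwdriver at (302,140). I'll measure these and check the choice in a crop.

```bash
cat > h.py <<'E'
from cell import monitor, viewer, order, env
import cv2,numpy as np
def cam(n):
    i=viewer.camera_info(n); return np.array(i["K"]),np.array(i["camera_from_world"])
def cast(n,uv,z):
    K,T=cam(n); R,t=T[:3,:3],T[:3,3]; c=-R.T@t
    d=(R.T@np.linalg.inv(K)@np.c_[np.reshape(uv,(-1,2)),np.ones(np.size(uv)//2)].T).T
    return c+d*((z-c[2])/d[:,2])[:,None]
def proj(n,p):
    K,T=cam(n); q=(T[:3,:3]@np.reshape(p,(-1,3)).T).T+T[:3,3]; q=(K@q.T).T; return q[:,:2]/q[:,2:]
def rect(mask,lo=200):
    cs,_=cv2.findContours(mask.astype(np.uint8),cv2.RETR_EXTERNAL,cv2.CHAIN_APPROX_NONE)
    return [cv2.minAreaRect(c) for c in cs if cv2.contourArea(c)>lo],[c for c in cs if cv2.contourArea(c)>lo]
E
python3 - <<'E'
from h import *
im=cv2.imread("pics/top0.png"); cr=im[160:260,170:290]
cv2.imwrite("pics/crop.png",cv2.resize(cr,None,fx=6,fy=6,interpolation=cv2.INTER_CUBIC)[:600,:720])
hsv=cv2.cvtColor(im,cv2.COLOR_BGR2HSV)
for (m,z,name) in (((hsv[...,1]<50)&(hsv[...,2]>120),94,"light"),(hsv[...,2]<45,4,"dark")):
    m=m.copy(); m[:72]=0; m[300:]=0
    for r in rect(m)[0]:
        P=cast("top",cv2.boxPoints(r),z)[:,:2]
        c=P.mean(0); e=P[1]-P[0]; f=P[2]-P[1]
        print(name,np.round(r[0]),"c",c.round(1),"sides",np.linalg.norm(e).round(),np.linalg.norm(f).round(),"ang",np.degrees(np.arctan2(e[1],e[0])).round(1),np.degrees(np.arctan2(f[1],f[0])).round(1))
E
```

```text
light [305. 270.] c [392.2  -2.4] sides 45.0 51.0 ang -20.9 -110.9
light [474. 221.] c [ 510.6 -443.8] sides 114.0 67.0 ang -19.9 -109.3
light [147. 217.] c [535.5 401.7] sides 66.0 114.0 ang -68.7 -158.5
light [223. 212.] c [545.5 204.7] sides 164.0 163.0 ang -18.0 -108.4
light [621. 161.] c [ 661.2 -835. ] sides 95.0 21.0 ang -90.9 178.0
light [160. 149.] c [711.5 364.7] sides 111.0 110.0 ang -66.6 -156.8
light [377. 110.] c [ 802.8 -196.5] sides 46.0 79.0 ang -19.4 -109.3
light [620. 112.] c [ 789.1 -835.4] sides 104.0 214.0 ang -90.7 178.0
dark [394. 224.] c [ 505.5 -253.9] sides 214.0 214.0 ang -11.0 -100.8
dark [387. 110.] c [ 823.8 -241.4] sides 135.0 146.0 ang -20.3 -110.2
```

View pics/crop.png

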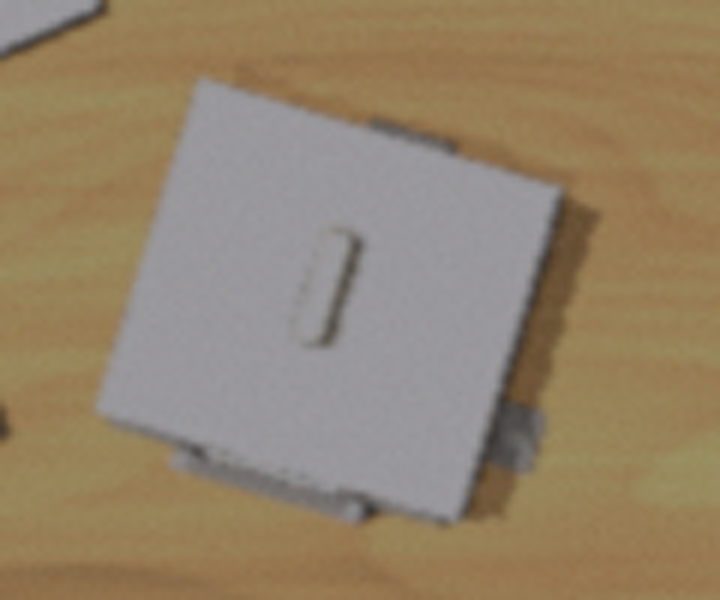

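The crop shows the right box. The tab and foot block are at crop (410,135), on the far side; the keeper is at crop (270,485), on the robot side; the grip bar is at (330,290).

The move rows have no tilt command. I'll move towards the mat side, then test what the arm does at its inner reach limit, where it may tilt inward.

Request:
move_arm(moves=[-0.3,-0.285,0,0,-0.3,-0.285,0,0,-0.3,-0.285,0,0,-0.3,-0.285,0,0,-0.3,-0.285,0,0,-0.3,-0.285,0,0,-0.3,-0.285,0,0,-0.3,-0.285,0,0,-0.3,-0.285,0,0,-0.3,-0.285,0,0], claw=0)

```text
t: 1.35
eef_pos: [491.8, 7.7, 214.6]
tcp_rot: [3.141, -0.0, 2.748]
ft_force: [1.1, 0.4, -0.4]
opening: 0.023
grip_force: 0.0
```

```bash
python3 - <<'E'
from h import *
s=monitor.state(); print(s['t'],s['joints'].round(3),s['eef_pos'].round(1),s['tcp_rot'].round(4))
# box corners from crop, z=94
c=np.array([[203,78],[562,190],[455,520],[100,408]],float); uv=(c+.5)/6-.5+[170,160]
P=cast("top",uv,94)[:,:2]; print(P.round(1).tolist())
for i in range(4):
    d=P[(i+1)%4]-P[i]; print(np.linalg.norm(d).round(1),np.degrees(np.arctan2(d[1],d[0])).round(1))
E
```

```text
1.35 [-0.119  0.303  1.877  0.     0.962 -1.296] [491.8   7.7 214.6] [ 3.1415e+00 -1.0000e-04  2.7475e+00]
[[647.6, 254.8], [596.9, 101.1], [455.8, 149.0], [506.4, 300.3]]
161.8 -108.3
149.0 161.3
159.6 71.5
148.3 -17.9
```

Request:
move_arm(moves=[0.1,-0.3,0,0,0.1,-0.3,0,0,0.2,0,0,0,0.2,0,0,0,0.2,0,0,0,0.2,0,0,0,0.2,0,0,0,0.2,0,0,0])

```text
t: 2.35
eef_pos: [261.8, 7.6, 214.5]
tcp_rot: [3.142, -0.0, 2.748]
ft_force: [-0.5, -0.2, 0.7]
opening: 0.004
grip_force: 0.0
```

```bash
python3 - <<'E'
from h import *
s=monitor.state(); print(s['t'],s['joints'].round(3),s['eef_pos'].round(1),s['tcp_rot'].round(4))
E
```

```text
2.35 [-0.226 -0.059  2.324  0.     0.877 -1.403] [261.8   7.6 214.5] [ 3.1415e+00 -2.0000e-04  2.7477e+00]
```

Moves well inside 400 mm are still reachable, so the inner limit gives no tilt. A fully stretched arm should tilt the tool outward. If it stretches towards azimuth 162° (behind left), that is exactly the inclination I need at the box. I'll go there high up.

Request:
move_arm(moves=[0.085,0.316,-0.207,0,0.085,0.316,-0.207,0,0.085,0.316,-0.207,0,0.085,0.316,-0.207,0,0.085,0.316,-0.207,0,0.085,0.316,-0.207,0,0.372,0.026,-0.111,0,0.372,0.026,-0.111,0,0.372,0.026,-0.111,0,0.372,0.026,-0.111,0])

```text
t: 3.6
eef_pos: [99.4, 399.6, 468.0]
tcp_rot: [3.141, 0.0, 2.748]
ft_force: [1.2, 0.5, -0.5]
opening: 0.007
grip_force: 0.0
```

Request:
move_arm(moves=[0.372,0.026,-0.111,0,0.372,0.026,-0.111,0,0.316,-0.252,-0.067,0,0.316,-0.252,-0.067,0,0.316,-0.252,-0.067,0,0.316,-0.252,-0.067,0,0.316,-0.252,-0.067,0,0.316,-0.252,-0.067,0])

```text
t: 4.6
eef_pos: [-350.3, 347.8, 561.4]
tcp_rot: [3.141, 0.0, 2.748]
ft_force: [0.1, 1.8, -0.5]
opening: 0.005
grip_force: 0.0
```

```bash
python3 - <<'E'
from h import *
s=monitor.state(); print(s['t'],s['joints'].round(3),s['eef_pos'].round(1),s['tcp_rot'].round(4))
E
```

```text
4.6 [ 2.226  0.136  1.196 -0.     1.809  1.049] [-350.3  347.8  561.4] [3.1414e+00 1.0000e-04 2.7479e+00]
```

Request:
move_arm(moves=[0.151,-0.366,-0.027,0,0.151,-0.366,-0.027,0,0.151,-0.366,-0.027,0,0.151,-0.366,-0.027,0,0.151,-0.366,-0.027,0,0.4,-0.03,0,0,0.4,-0.03,0,0,0.4,-0.03,0,0,0.4,-0.03,0,0])

```text
t: 5.72
eef_pos: [-743.0, 201.1, 566.6]
tcp_rot: [-3.14, -0.013, 2.748]
ft_force: [-38.5, 10.9, 43.7]
opening: 0.002
grip_force: 0.0
```

```bash
python3 - <<'E'
from h import *
s=monitor.state(); print(s['t'],s['joints'].round(3),s['eef_pos'].round(1),s['tcp_rot'].round(4))
E
```

```text
5.725 [2.791e+00 8.090e-01 4.700e-02 2.000e-03 2.273e+00 1.615e+00] [-743.   201.1  566.6] [-3.1398 -0.0129  2.7479]
```

Request:
move_arm(moves=[0.3,0,0,0,0.3,0,0,0,0.3,0,0,0,0.3,0,0,0])

```text
t: 6.22
eef_pos: [-810.7, 242.1, 495.7]
tcp_rot: [-3.131, -0.091, 2.747]
ft_force: [-0.3, -0.9, 0.1]
opening: 0.007
grip_force: 0.0
```

```bash
python3 - <<'E'
from h import *
s=monitor.state(); print(s['t'],s['joints'].round(4),s['eef_pos'].round(1),s['tcp_rot'].round(4),s['ft_force'].round(1))
E
```

```text
6.225 [2.7707 0.8994 0.0488 0.0098 2.1018 1.5992] [-810.7  242.1  495.7] [-3.131  -0.0913  2.7472] [-0.3 -0.9  0.1]
```

Request:
move_arm(moves=[0.33,0.02,-0.22,0,0.33,0.02,-0.22,0,0.33,0.02,-0.22,0,0.33,0.02,-0.22,0,0.33,0.02,-0.22,0,0.33,0.02,-0.22,0])

```text
t: 6.98
eef_pos: [-809.8, 285.0, 560.2]
tcp_rot: [-3.115, -0.289, 2.743]
ft_force: [0.3, 0.5, -0.5]
opening: 0.005
grip_force: 0.0
```

```bash
python3 - <<'E'
from h import *
s=monitor.state(); print(s['t'],s['joints'].round(4),s['eef_pos'].round(1),s['tcp_rot'].round(4),s['ft_force'].round(1))
E
```

```text
6.975 [2.7155 0.8316 0.0484 0.0373 1.9728 1.5586] [-809.8  285.   560.2] [-3.1152 -0.2894  2.7434] [ 0.3  0.5 -0.5]
```

Request:
move_arm(moves=[0.35,-0.04,-0.2,0,0.35,-0.04,-0.2,0,0.35,-0.04,-0.2,0,0.35,-0.04,-0.2,0,0.35,-0.04,-0.2,0,0.35,-0.04,-0.2,0,0.35,-0.04,-0.2,0,0.35,-0.04,-0.2,0])

```text
t: 7.98
eef_pos: [-807.7, 265.0, 676.2]
tcp_rot: [-3.091, -0.564, 2.732]
ft_force: [1.1, 0.4, -0.7]
opening: 0.01
grip_force: 0.0
```

```bash
cat >> h.py <<'E'
from scipy.spatial.transform import Rotation as Rn
def st():
    s=monitor.state(); R=Rn.from_euler('xyz',s['tcp_rot']).as_matrix(); z=R[:,2]
    print(round(s['t'],2),"q",s['joints'].round(3),"p",s['eef_pos'].round(1),"rpy",s['tcp_rot'].round(4),"F",s['ft_force'].round(1),"M",s['moment'].round(2),"tilt",np.degrees(np.arccos(-z[2])).round(1),"az",np.degrees(np.arctan2(z[1],z[0])).round(1))
    return s['eef_pos'],R
E
python3 -c "
from h import *
p,R=st(); print(R.round(3))"
```

```text
7.97 q [2.73  0.717 0.048 0.053 1.813 1.582] p [-807.7  265.   676.2] rpy [-3.0909 -0.5637  2.732 ] F [ 1.1  0.4 -0.7] M [-0.07 -0.29  0.02] tilt 32.4 az 162.0
[[-0.775  0.373 -0.51 ]
 [ 0.337  0.927  0.166]
 [ 0.534 -0.043 -0.844]]
```

Request:
move_arm(moves=[0.39,-0.02,-0.12,0,0.39,-0.02,-0.12,0,0.39,-0.02,-0.12,0,0.39,-0.02,-0.12,0,0.39,-0.02,-0.12,0,0.39,-0.02,-0.12,0])

```text
t: 8.72
eef_pos: [-809.3, 274.1, 751.5]
tcp_rot: [-3.064, -0.778, 2.714]
ft_force: [-0.0, -0.2, 0.6]
opening: 0.003
grip_force: 0.0
```

```bash
python3 -c "
from h import *
p,R=st(); print(R.round(3))"
```

```text
8.72 q [2.713 0.66  0.048 0.079 1.655 1.576] p [-809.3  274.1  751.5] rpy [-3.064  -0.7784  2.7144] F [-0.  -0.2  0.6] M [-0.17 -0.35 -0.02] tilt 44.8 az 161.8
[[-0.648  0.364 -0.669]
 [ 0.295  0.93   0.22 ]
 [ 0.702 -0.055 -0.71 ]]
```

The stretch trick worked: the tool now tilts 44.8° at azimuth 161.8°, which matches the box axis. I'll work out the way back holding this orientation.

```bash
cat >> h.py <<'E'
bo=np.array([542.7,204.3,0.]); by_=np.radians(161.7)
bR=Rn.from_euler('z',by_).as_matrix()
def rows(p,R,wps,step=60):
    for w in wps:
        w=np.array(w,float); d=R.T@(w-p); n=int(np.ceil(np.linalg.norm(d)/step)); print(w.round(),n,"x",(d/n/150).round(3)); p=w
E
python3 - <<'E'
from h import *
p,R=st(); R=R@Rn.from_euler('z',-.05*np.pi/2).as_matrix()
rows(p,R,[(-500,350,600),(-200,480,500),(150,450,450),(400,350,400),(620,250,350),(690,156,200)])
E
```

```text
8.72 q [2.713 0.66  0.048 0.079 1.655 1.576] p [-809.3  274.1  751.5] rpy [-3.064  -0.7784  2.7144] F [-0.  -0.2  0.6] M [-0.17 -0.35 -0.02] tilt 44.8 az 161.8
[-500.  350.  600.] 6 x [-0.332  0.187 -0.092]
[-200.  480.  500.] 6 x [-0.271  0.241 -0.112]
[150. 450. 450.] 6 x [-0.309  0.09  -0.228]
[400. 350. 400.] 5 x [-0.301 -0.023 -0.205]
[620. 250. 350.] 5 x [-0.274 -0.035 -0.178]
[690. 156. 200.] 4 x [-0.289 -0.113  0.065]
```

Request:
move_arm(moves=[0,0,0,-0.05,-0.332,0.187,-0.092,0,-0.332,0.187,-0.092,0,-0.332,0.187,-0.092,0,-0.332,0.187,-0.092,0,-0.332,0.187,-0.092,0,-0.332,0.187,-0.092,0])

```text
t: 9.6
eef_pos: [-548.3, 343.8, 629.1]
tcp_rot: [3.138, -0.781, 2.832]
ft_force: [-0.0, 0.3, 1.0]
opening: 0.004
grip_force: 0.0
```

Request:
move_arm(moves=[-0.271,0.241,-0.112,0,-0.271,0.241,-0.112,0,-0.271,0.241,-0.112,0,-0.271,0.241,-0.112,0,-0.271,0.241,-0.112,0,-0.271,0.241,-0.112,0])

```text
t: 10.35
eef_pos: [-249.3, 475.8, 530.2]
tcp_rot: [3.136, -0.78, 2.832]
ft_force: [-0.2, 2.0, 0.5]
opening: 0.005
grip_force: 0.0
```

```bash
python3 - <<'E'
from h import *
p,R=st()
rows(p,R,[(150,450,450),(400,350,400),(620,250,350),(690,156,200)])
E
```

```text
10.35 q [1.575 0.013 1.599 0.76  1.317 0.198] p [-249.3  475.8  530.2] rpy [ 3.1358 -0.7795  2.8324] F [-0.2  2.   0.5] M [-0.09 -0.33 -0.03] tilt 44.7 az 161.8
[150. 450. 450.] 7 x [-0.317  0.093 -0.205]
[400. 350. 400.] 5 x [-0.302 -0.024 -0.204]
[620. 250. 350.] 5 x [-0.274 -0.037 -0.178]
[690. 156. 200.] 4 x [-0.289 -0.114  0.066]
```

Request:
move_arm(moves=[-0.317,0.093,-0.205,0,-0.317,0.093,-0.205,0,-0.317,0.093,-0.205,0,-0.317,0.093,-0.205,0,-0.317,0.093,-0.205,0,-0.317,0.093,-0.205,0,-0.317,0.093,-0.205,0])

```text
t: 11.22
eef_pos: [150.3, 448.9, 449.8]
tcp_rot: [3.136, -0.777, 2.832]
ft_force: [-0.0, 1.1, 1.1]
opening: 0.004
grip_force: 0.0
```

Request:
move_arm(moves=[-0.302,-0.024,-0.204,0,-0.302,-0.024,-0.204,0,-0.302,-0.024,-0.204,0,-0.302,-0.024,-0.204,0,-0.302,-0.024,-0.204,0,-0.274,-0.037,-0.178,0,-0.274,-0.037,-0.178,0,-0.274,-0.037,-0.178,0,-0.274,-0.037,-0.178,0,-0.274,-0.037,-0.178,0])

```text
t: 12.48
eef_pos: [620.0, 248.9, 350.3]
tcp_rot: [3.138, -0.777, 2.831]
ft_force: [0.1, 0.7, -0.6]
opening: 0.007
grip_force: 0.0
```

```bash
python3 - <<'E'
from h import *
p,R=st()
b=bo+bR@np.array([-80,0,53.]) ; print(b)
rows(p,R,[(690,156,200), b-R[:,2]*80])
E
```

```text
12.47 q [ 0.152  0.781  0.853  0.398  2.188 -0.99 ] p [620.  248.9 350.3] rpy [ 3.1377 -0.7767  2.8313] F [ 0.1  0.7 -0.6] M [-0.08 -0.36  0.  ] tilt 44.5 az 161.9
[618.65403821 179.18060352  53.        ]
[690. 156. 200.] 4 x [-0.289 -0.112  0.067]
[672. 162. 110.] 2 x [-0.165 -0.001  0.258]
```

```bash
python3 - <<'E'
from h import *
p,R=st()
b=bo+bR@np.array([-100,0,43.]) ; print(b)
rows(p,R,[(690,156,200), b-R[:,2]*50,b])
print("inward 1mm in tool /150:",(R.T@bR[:,0]/150).round(5),"up 1mm",(R.T@[0,0,1]/150).round(5), "box y 1mm",(R.T@bR[:,1]/150).round(5))
E
```

```text
12.47 q [ 0.152  0.781  0.853  0.398  2.188 -0.99 ] p [620.  248.9 350.3] rpy [ 3.1377 -0.7767  2.8313] F [ 0.1  0.7 -0.6] M [-0.08 -0.36  0.  ] tilt 44.5 az 161.9
[637.64254776 172.9007544   43.        ]
[690. 156. 200.] 4 x [-0.289 -0.112  0.067]
[671. 162.  79.] 3 x [-0.157 -0.001  0.223]
[638. 173.  43.] 1 x [-0.     0.     0.333]
inward 1mm in tool /150: [4.75e-03 4.00e-05 4.67e-03] up 1mm [ 4.67e-03  2.00e-05 -4.75e-03] box y 1mm [ 4.00e-05 -6.67e-03  2.00e-05]
```

Request:
move_arm(moves=[-0.289,-0.112,0.067,0,-0.289,-0.112,0.067,0,-0.289,-0.112,0.067,0,-0.289,-0.112,0.067,0,-0.157,0,0.223,0,-0.157,0,0.223,0,-0.157,0,0.223,0,0,0,0.17,0,0,0,0.163,0,0,0,0,0])

```text
t: 13.72
eef_pos: [635.5, 174.2, 42.6]
tcp_rot: [3.14, -0.78, 2.831]
ft_force: [-0.1, -0.3, 1.2]
opening: 0.006
grip_force: 0.0
```

```bash
python3 - <<'E'
from h import *
p,R=st(); print("tcp in box",(bR.T@(p-bo)).round(1))
for n in ("side","top"):
    im=viewer.read_camera(n); cv2.imwrite(f"pics/{n}1.png",im[:,:,::-1])
a=cv2.imread("pics/side1.png")[110:270,200:400]; b=cv2.imread("pics/top1.png")[140:300,140:340]
cv2.imwrite("pics/c1.png",np.hstack([cv2.resize(a,None,fx=2,fy=3)[:480],cv2.resize(b,None,fx=2,fy=3)]) if 0 else np.hstack([cv2.resize(x,(400,320),interpolation=cv2.INTER_CUBIC) for x in (a,b)]))
E
```

```text
13.72 q [ 0.06   1.031  1.123  0.263  1.726 -1.259] p [635.5 174.2  42.6] rpy [ 3.1397 -0.7796  2.8309] F [-0.1 -0.3  1.2] M [-0.12 -0.32 -0.01] tilt 44.7 az 162.0
tcp in box [-97.5  -0.6  42.6]
```

View pics/c1.png

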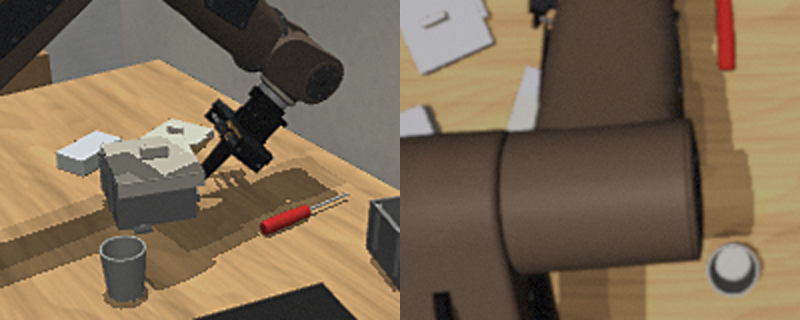

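The side view shows the tilted fingers right at the box's front, with the grip bar free and the top view blocked by the arm. I'll advance on the tab and watch the force.

Request:
move_arm(moves=[0.019,0,0.019,0,0.019,0,0.019,0,0,0,0,0])

```text
t: 14.2
eef_pos: [628.4, 176.5, 43.4]
tcp_rot: [3.139, -0.778, 2.831]
ft_force: [0.8, 0.4, -0.9]
opening: 0.001
grip_force: 0.0
```

Request:
move_arm(moves=[0.0095,0,0.0094,0,0,0,0,0])

```text
t: 14.45
eef_pos: [626.5, 177.1, 43.1]
tcp_rot: [3.139, -0.778, 2.831]
ft_force: [0.2, -1.2, 0.2]
opening: 0.006
grip_force: 0.0
```

Request:
move_arm(moves=[0.0095,0,0.0094,0,0,0,0,0])

```text
t: 14.7
eef_pos: [624.7, 177.6, 43.1]
tcp_rot: [3.139, -0.778, 2.831]
ft_force: [0.2, -1.3, -0.5]
opening: 0.006
grip_force: 0.4
```

Request:
move_arm(moves=[0.0095,0,0.0094,0,0,0,0,0])

```text
t: 14.95
eef_pos: [623.1, 178.1, 43.1]
tcp_rot: [3.139, -0.777, 2.831]
ft_force: [4.3, -2.0, -0.2]
opening: 0.004
grip_force: 2.4
```

Request:
move_arm(moves=[0.0095,0,0.0094,0,0,0,0,0])

```text
t: 15.2
eef_pos: [621.4, 178.7, 43.1]
tcp_rot: [3.139, -0.777, 2.831]
ft_force: [5.5, -2.4, -0.4]
opening: 0.006
grip_force: 3.3
```

```bash
python3 - <<'E'
from h import *
p,R=st(); print("tcp in box",(bR.T@(p-bo)).round(1))
E
```

```text
15.2 q [ 0.067  1.011  1.172  0.266  1.694 -1.262] p [621.4 178.7  43.1] rpy [ 3.1386 -0.7765  2.831 ] F [ 5.5 -2.4 -0.4] M [-0.39 -1.15 -0.03] tilt 44.5 az 162.0
tcp in box [-82.8  -0.4  43.1]
```

Request:
move_arm(moves=[0.0048,0,0.0047,0,0,0,0,0])

```text
t: 15.45
eef_pos: [620.7, 178.9, 43.1]
tcp_rot: [3.138, -0.776, 2.831]
ft_force: [7.3, -2.3, -0.6]
opening: 0.001
grip_force: 3.7
```

Request:
move_arm(moves=[0.0048,0,0.0047,0,0,0,0,0])

```text
t: 15.7
eef_pos: [619.9, 179.1, 43.1]
tcp_rot: [3.138, -0.775, 2.831]
ft_force: [8.3, -2.6, -0.9]
opening: 0.006
grip_force: 4.2
```

Contact is confirmed. The force slope is about 1.2 N/mm, so the contact is near z 50, and the tab is almost fully in at about 8.7 N. Now I'll lift, pressing slightly inward.

Request:
move_arm(moves=[0.0157,0,-0.0126,0,0.0157,0,-0.0126,0,0,0,0,0])

```text
t: 16.08
eef_pos: [619.3, 179.2, 48.7]
tcp_rot: [3.139, -0.775, 2.831]
ft_force: [8.2, -2.4, -3.5]
opening: 0.004
grip_force: 4.5
```

Request:
move_arm(moves=[0.0157,0,-0.0126,0,0,0,0,0])

```text
t: 16.32
eef_pos: [619.0, 179.3, 51.6]
tcp_rot: [3.139, -0.775, 2.831]
ft_force: [7.8, -3.2, -3.4]
opening: 0.004
grip_force: 4.5
```

Request:
move_arm(moves=[0.0157,0,-0.0126,0,0,0,0,0])

```text
t: 16.58
eef_pos: [619.0, 179.3, 54.6]
tcp_rot: [3.138, -0.774, 2.831]
ft_force: [10.6, -2.6, -4.6]
opening: 0.006
grip_force: 5.4
```

Request:
move_arm(moves=[0.0165,0,-0.0118,0,0,0,0,0])

```text
t: 16.82
eef_pos: [619.1, 179.2, 57.5]
tcp_rot: [3.138, -0.772, 2.83]
ft_force: [13.6, -4.9, -4.5]
opening: 0.005
grip_force: 6.8
```

Request:
move_arm(moves=[0.0165,0,-0.0118,0,0,0,0,0])

```text
t: 17.08
eef_pos: [619.2, 179.2, 60.5]
tcp_rot: [3.138, -0.771, 2.83]
ft_force: [17.3, -5.4, -5.0]
opening: 0.004
grip_force: 8.6
```

```bash
python3 - <<'E'
from h import *
p,R=st(); print("tcp in box",(bR.T@(p-bo)).round(1))
im=viewer.read_camera("side"); cv2.imwrite("pics/side2.png",im[:,:,::-1])
a=im[165:245,235:335,::-1]; cv2.imwrite("pics/c2.png",cv2.resize(a,None,fx=6,fy=6,interpolation=cv2.INTER_CUBIC))
E
```

```text
17.07 q [ 0.068  0.985  1.18   0.267  1.705 -1.256] p [619.2 179.2  60.5] rpy [ 3.1375 -0.7706  2.8304] F [17.3 -5.4 -5. ] M [-1.   -3.11 -0.07] tilt 44.2 az 161.8
tcp in box [-80.5  -0.2  60.5]
```

View pics/c2.png

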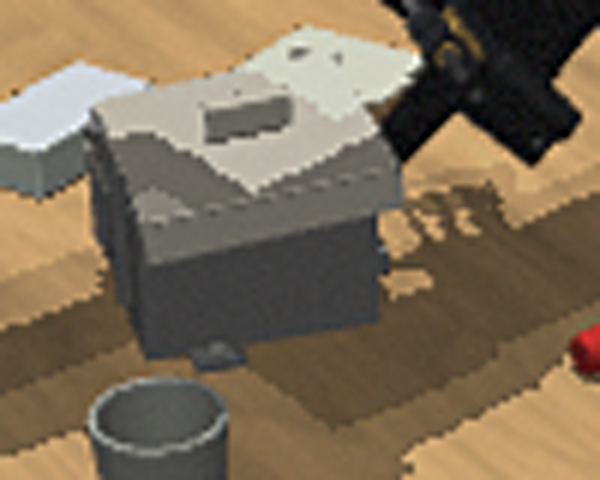

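The side crop shows the cover's front raised: its skirt line runs from (150,265) up to (400,205), while the box base runs from (145,355) to (380,320). A little more lift, straight up.

Request:
move_arm(moves=[0.0093,0,-0.0095,0,0,0,0,0])

```text
t: 17.38
eef_pos: [619.2, 179.1, 61.3]
tcp_rot: [3.138, -0.77, 2.83]
ft_force: [18.9, -4.8, -11.5]
opening: 0.004
grip_force: 11.2
```

Request:
move_arm(moves=[0.0093,0,-0.0095,0,0,0,0,0])

```text
t: 17.62
eef_pos: [619.2, 179.0, 62.0]
tcp_rot: [3.139, -0.77, 2.829]
ft_force: [18.2, -5.3, -19.4]
opening: 0.005
grip_force: 14.0
```

Request:
move_arm(moves=[0.0093,0,-0.0095,0,0,0,0,0,0,0,0,0])

```text
t: 18.0
eef_pos: [619.3, 178.9, 62.8]
tcp_rot: [3.14, -0.769, 2.828]
ft_force: [19.1, -4.2, -27.4]
opening: 0.004
grip_force: 16.5
```

```bash
python3 - <<'E'
from h import *
W=lambda *b: bo+bR@np.array(b,float)
for dz in (0,5,10,15):
    print(dz,"front low",proj("side",W(-85,81.5,66+dz)).round(1),"front top",proj("side",W(-85,81.5,94+dz)).round(1))
print("rear low",proj("side",W(66,81.5,66)).round(1),"top",proj("side",W(66,81.5,94)).round(1))
im=viewer.read_camera("side"); cv2.imwrite("pics/side3.png",im[:,:,::-1])
a=np.hstack([cv2.imread("pics/side0.png")[170:225,245:315],im[170:225,245:315,::-1]]); cv2.imwrite("pics/c3.png",cv2.resize(a,None,fx=5.7,fy=8,interpolation=cv2.INTER_CUBIC))
E
```

```text
0 front low [[302.8 202.1]] front top [[302.7 194.9]]
5 front low [[302.8 200.8]] front top [[302.7 193.7]]
10 front low [[302.8 199.6]] front top [[302.6 192.4]]
15 front low [[302.8 198.3]] front top [[302.6 191.1]]
rear low [[259.5 208.6]] top [[258.9 201.3]]
```

View pics/c3.png

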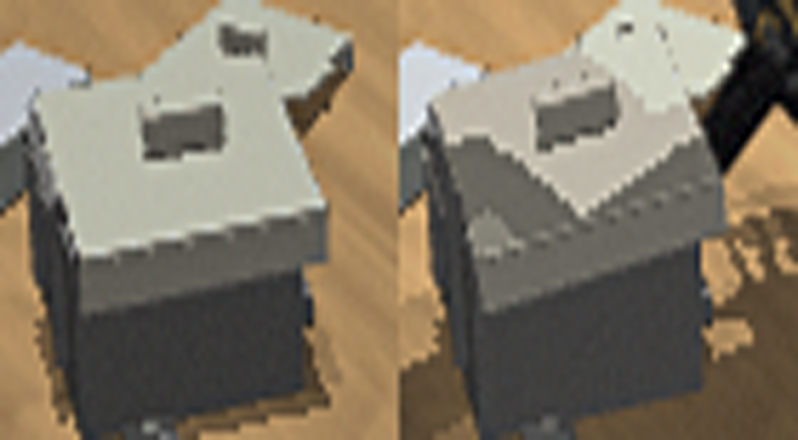

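The front lower corner of the skirt moved from row 202.7 to row 199.0, which is about 15 mm up, so the cover is unsnapped. I'll relieve the upward preload and withdraw along the finger axis, so that the skirt stays up until the nose springs out beneath it.

Request:
move_arm(moves=[-0.014,0,0.014,0,0,0,0,0])

```text
t: 18.3
eef_pos: [619.3, 179.0, 62.1]
tcp_rot: [3.138, -0.77, 2.83]
ft_force: [19.4, -5.3, -12.3]
opening: 0.006
grip_force: 11.3
```

Request:
move_arm(moves=[0,0,-0.02,0,0,0,-0.02,0,0,0,-0.02,0,0,0,-0.02,0,0,0,-0.02,0,0,0,-0.02,0,0,0,-0.03,0,0,0,-0.1,0,0,0,-0.1,0,0,0,0,0])

```text
t: 19.55
eef_pos: [652.3, 168.6, 102.4]
tcp_rot: [3.138, -0.777, 2.831]
ft_force: [0.4, -0.2, -0.3]
opening: 0.005
grip_force: 0.0
```

```bash
python3 - <<'E'
from h import *
p,R=st(); print("tcp in box",(bR.T@(p-bo)).round(1))
im=viewer.read_camera("side"); cv2.imwrite("pics/side4.png",im[:,:,::-1])
a=np.hstack([cv2.imread("pics/side3.png")[170:225,245:315],im[170:225,245:315,::-1]]); cv2.imwrite("pics/c4.png",cv2.resize(a,None,fx=5.7,fy=8,interpolation=cv2.INTER_CUBIC))
E
```

```text
19.55 q [ 0.052  0.989  1.048  0.264  1.838 -1.235] p [652.3 168.6 102.4] rpy [ 3.1379 -0.7768  2.8315] F [ 0.4 -0.2 -0.3] M [-0.06 -0.37  0.02] tilt 44.5 az 161.9
tcp in box [-115.2   -0.5  102.4]
```

View pics/c4.png

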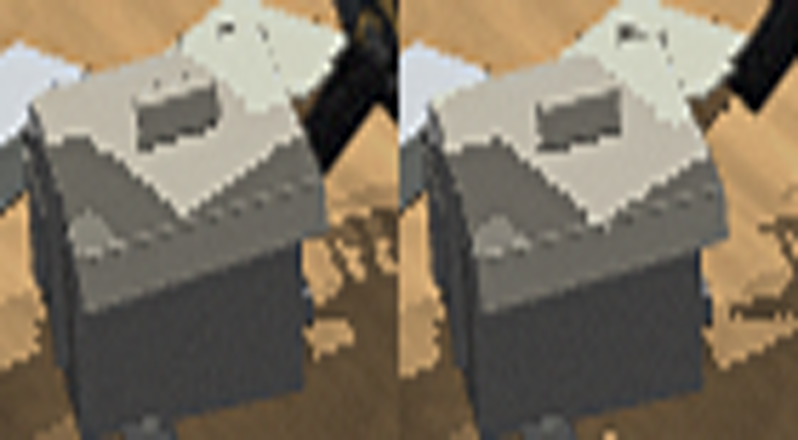

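The front corner is now at row 200, about 11 mm up, so the cover rests ajar on the nose and the fingers are clear. Next I'll grip the bar with the fingers still tilted.

```bash
python3 - <<'E'
from h import *
p,R=st(); W=lambda *b: bo+bR@np.array(b,float)
rows(p,R,[W(-115,0,190),W(-12,0,190),W(-12,0,113)])
E
```

```text
19.6 q [ 0.052  0.989  1.049  0.264  1.838 -1.235] p [651.7 168.8 101.7] rpy [ 3.1387 -0.778   2.8312] F [-1.1  0.2 -0.6] M [-0.08 -0.31 -0.01] tilt 44.6 az 162.0
[652. 168. 190.] 2 x [ 0.206 -0.001 -0.211]
[554. 201. 190.] 2 x [0.245 0.002 0.241]
[554. 201. 113.] 2 x [-0.18  -0.001  0.183]
```

Request:
move_arm(moves=[0.206,0,-0.211,0,0.206,0,-0.211,0,0.245,0.002,0.241,0,0.245,0.002,0.241,0,-0.09,0,0.0915,0,-0.09,0,0.0915,0,-0.09,0,0.0915,0,0,0,0,0], claw=45)

```text
t: 20.6
eef_pos: [554.0, 200.5, 129.9]
tcp_rot: [3.141, -0.782, 2.829]
ft_force: [-0.3, 0.7, -0.3]
opening: 0.473
grip_force: 0.0
```

```bash
python3 - <<'E'
from h import *
p,R=st(); W=lambda *b: bo+bR@np.array(b,float); print("tcp in box",(bR.T@(p-bo)).round(1))
rows(p,R,[W(-12,0,113)],8)
im=viewer.read_camera("side"); cv2.imwrite("pics/side5.png",im[:,:,::-1])
a=im[150:225,235:335,::-1]; cv2.imwrite("pics/c5.png",cv2.resize(a,None,fx=7,fy=7,interpolation=cv2.INTER_CUBIC))
E
```

```text
20.6 q [ 0.102  0.831  1.346  0.29   1.697 -1.23 ] p [554.  200.5 129.9] rpy [ 3.1411 -0.7816  2.8289] F [-0.3  0.7 -0.3] M [-0.12 -0.34  0.04] tilt 44.8 az 162.0
tcp in box [-1.190e+01  1.000e-01  1.299e+02]
[554. 201. 113.] 3 x [-0.027  0.     0.027]
```

View pics/c5.png

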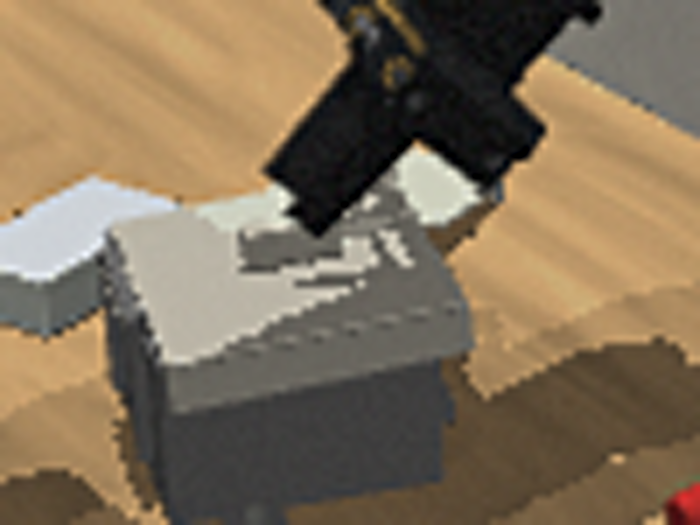

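The near finger is on this side of the bar at about (300,220) in the crop, and the cover is still ajar. Lowering and closing.

Request:
move_arm(moves=[-0.027,0,0.027,0,-0.027,0,0.027,0,-0.024,0,0.024,0,0,0,0,0])

```text
t: 21.15
eef_pos: [554.1, 200.9, 115.5]
tcp_rot: [3.139, -0.779, 2.831]
ft_force: [0.8, -0.4, -0.2]
opening: 0.474
grip_force: 0.0
```

Request:
move_arm(moves=[0,0,0,0,0,0,0,0,0,0,0,0,0,0,0,0,0,0,0,0], claw=0)

```text
t: 21.78
eef_pos: [554.2, 200.9, 115.8]
tcp_rot: [3.139, -0.778, 2.831]
ft_force: [0.1, -0.3, -0.1]
opening: 0.143
grip_force: 30.0
```

```bash
python3 - <<'E'
from h import *
p,R=st(); W=lambda *b: bo+bR@np.array(b,float); print("tcp in box",(bR.T@(p-bo)).round(1),monitor.state()['opening']*95,monitor.state()['grip_force'])
print("fwd(-x) 1mm",(R.T@-bR[:,0]/150).round(5),"up",(R.T@[0,0,1]/150).round(5))
E
```

```text
21.77 q [ 0.102  0.846  1.353  0.29   1.672 -1.238] p [554.2 200.9 115.8] rpy [ 3.1389 -0.7783  2.831 ] F [ 0.1 -0.3 -0.1] M [-0.06 -0.29  0.03] tilt 44.6 az 162.0
tcp in box [-12.   -0.4 115.8] 13.53984042726276 30.00010460615158
fwd(-x) 1mm [-4.75e-03 -5.00e-05 -4.68e-03] up [ 4.68e-03  1.00e-05 -4.75e-03]
```

Request:
move_arm(moves=[-0.0238,0,-0.0234,0,0,0,0,0])

```text
t: 22.02
eef_pos: [559.4, 199.2, 115.6]
tcp_rot: [3.139, -0.778, 2.831]
ft_force: [0.2, -0.6, 0.5]
opening: 0.142
grip_force: 30.0
```

Request:
move_arm(moves=[-0.0238,0,-0.0234,0,-0.0238,0,-0.0234,0,0,0,0,0])

```text
t: 22.4
eef_pos: [569.0, 196.0, 115.5]
tcp_rot: [3.139, -0.778, 2.831]
ft_force: [0.2, -0.7, -1.7]
opening: 0.144
grip_force: 30.0
```

Request:
move_arm(moves=[-0.0143,0,-0.014,0,0.0468,0,-0.0475,0,0.0468,0,-0.0475,0,0.0936,0,-0.095,0,0.187,0,-0.19,0,0.187,0,-0.19,0,0,0,0,0])

```text
t: 23.28
eef_pos: [572.0, 195.2, 239.8]
tcp_rot: [3.135, -0.772, 2.834]
ft_force: [-0.3, -0.1, -1.8]
opening: 0.148
grip_force: 30.0
```

```bash
python3 - <<'E'
from h import *
p,R=st(); print(monitor.state()['opening']*95)
rows(p,R,[(517,-258,p[2]),(517,-258,75)],55)
im=viewer.read_camera("side"); cv2.imwrite("pics/side6.png",im[:,:,::-1]); cv2.imwrite("pics/c6.png",cv2.resize(im[90:260,200:400,::-1],None,fx=3,fy=3))
E
```

```text
23.27 q [ 0.093  0.743  1.213  0.298  1.901 -1.177] p [572.  195.2 239.8] rpy [ 3.1352 -0.7723  2.8338] F [-0.3 -0.1 -1.8] M [-0.15 -0.59 -0.  ] tilt 44.3 az 161.8
14.10289764886687
[ 517. -258.  240.] 9 x [-0.045 -0.332 -0.046]
[ 517. -258.   75.] 3 x [-0.256 -0.002  0.262]
```

View pics/c6.png

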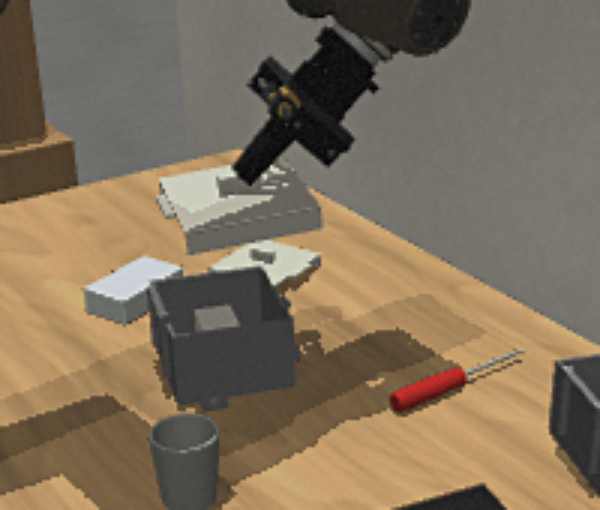

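The cover is off the box and held level at crop (240,205). Carrying it to the mat.

Request:
move_arm(moves=[-0.022,-0.166,-0.023,0,-0.045,-0.332,-0.046,0,-0.045,-0.332,-0.046,0,-0.045,-0.332,-0.046,0,-0.045,-0.332,-0.046,0,-0.045,-0.332,-0.046,0,-0.045,-0.332,-0.046,0,-0.045,-0.332,-0.046,0,-0.045,-0.332,-0.046,0,-0.023,-0.166,-0.023,0])

```text
t: 24.58
eef_pos: [514.7, -261.0, 235.5]
tcp_rot: [3.138, -0.781, 2.829]
ft_force: [0.3, 0.1, -2.3]
opening: 0.145
grip_force: 30.0
```

```bash
python3 - <<'E'
from h import *
p,R=st()
rows(p,R,[(517,-258,75),(517,-258,58)],40)
im=viewer.read_camera("side"); cv2.imwrite("pics/side7.png",im[:,:,::-1]); cv2.imwrite("pics/c7.png",cv2.resize(im[160:330,240:460,::-1],None,fx=3,fy=3))
E
```

```text
24.57 q [-0.518  0.751  1.211 -0.151  1.945 -1.773] p [ 514.7 -261.   235.5] rpy [ 3.1384 -0.7807  2.8288] F [ 0.3  0.1 -2.3] M [-0.16 -0.57 -0.06] tilt 44.7 az 161.8
[ 517. -258.   75.] 5 x [-0.152  0.004  0.151]
[ 517. -258.   58.] 1 x [-0.08  -0.     0.081]
```

View pics/c7.png

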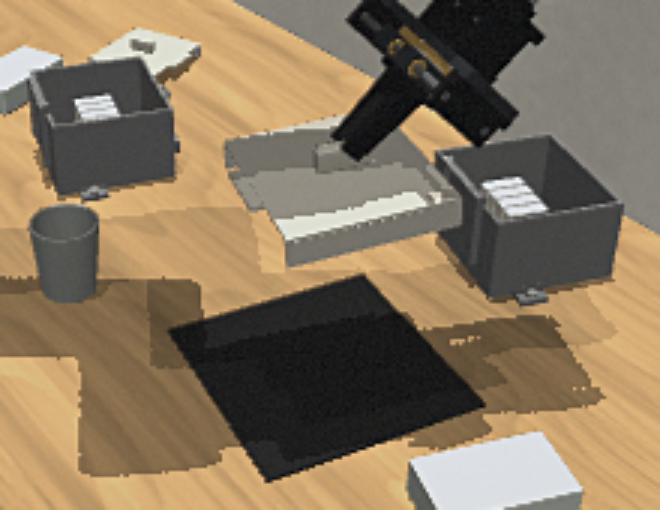

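The cover hangs upright above the mat, whose centre in the crop is about (325,380). Lowering.

Request:
move_arm(moves=[-0.152,0.004,0.151,0,-0.152,0.004,0.151,0,-0.152,0.004,0.151,0,-0.152,0.004,0.151,0,-0.1,0.004,0.1,0,-0.05,0,0.05,0,0,0,0,0])

```text
t: 25.5
eef_pos: [518.7, -255.4, 76.0]
tcp_rot: [3.139, -0.779, 2.831]
ft_force: [-0.8, -0.1, -1.4]
opening: 0.141
grip_force: 30.0
```

Request:
move_arm(moves=[-0.019,0,0.019,0,-0.019,0,0.019,0,-0.014,0,0.014,0,-0.014,0,0.014,0,0,0,0,0])

```text
t: 26.12
eef_pos: [518.8, -255.4, 61.9]
tcp_rot: [3.139, -0.779, 2.831]
ft_force: [-0.6, 0.1, -1.5]
opening: 0.144
grip_force: 30.0
```

Request:
move_arm(moves=[-0.007,0,0.007,0,-0.007,0,0.007,0,0,0,0,0])

```text
t: 26.5
eef_pos: [518.9, -255.4, 59.0]
tcp_rot: [3.139, -0.778, 2.831]
ft_force: [0.2, 0.0, -1.0]
opening: 0.143
grip_force: 30.0
```

Request:
move_arm(moves=[-0.007,0,0.007,0,-0.007,0,0.007,0,0,0,0,0])

```text
t: 26.88
eef_pos: [518.9, -255.4, 56.0]
tcp_rot: [3.139, -0.779, 2.831]
ft_force: [0.2, -0.6, -2.5]
opening: 0.146
grip_force: 30.0
```

Request:
move_arm(moves=[-0.0093,0,0.0095,0,0,0,0,0])

```text
t: 27.12
eef_pos: [518.9, -255.4, 54.0]
tcp_rot: [3.139, -0.779, 2.831]
ft_force: [0.2, -0.5, -3.1]
opening: 0.143
grip_force: 30.0
```

Request:
move_arm(moves=[-0.0093,0,0.0095,0,0,0,0,0])

```text
t: 27.38
eef_pos: [519.0, -255.5, 52.5]
tcp_rot: [3.139, -0.778, 2.831]
ft_force: [0.8, -0.2, 1.4]
opening: 0.144
grip_force: 30.0
```

Request:
move_arm(moves=[-0.007,0,0.007,0,0,0,0,0])

```text
t: 27.62
eef_pos: [519.1, -255.5, 50.9]
tcp_rot: [3.139, -0.778, 2.831]
ft_force: [4.0, -1.6, 3.5]
opening: 0.144
grip_force: 30.0
```

Request:
move_arm(moves=[-0.007,0,0.007,0,0,0,0,0])

```text
t: 27.88
eef_pos: [518.9, -255.5, 49.1]
tcp_rot: [3.139, -0.778, 2.831]
ft_force: [3.1, -2.2, 3.5]
opening: 0.144
grip_force: 30.0
```

Request:
move_arm(moves=[-0.007,0,0.007,0,0,0,0,0])

```text
t: 28.12
eef_pos: [518.9, -255.4, 47.6]
tcp_rot: [3.139, -0.779, 2.831]
ft_force: [3.2, 0.4, 3.9]
opening: 0.14
grip_force: 30.0
```

Request:
move_arm(moves=[-0.0047,0,0.0047,0,0,0,0,0])

```text
t: 28.38
eef_pos: [519.0, -255.5, 47.2]
tcp_rot: [3.139, -0.778, 2.831]
ft_force: [4.3, -0.5, 8.0]
opening: 0.14
grip_force: 30.0
```

Request:
move_arm(moves=[-0.0047,0,0.0047,0,0,0,0,0])

```text
t: 28.62
eef_pos: [519.0, -255.5, 47.2]
tcp_rot: [3.139, -0.779, 2.831]
ft_force: [3.0, -0.4, 16.0]
opening: 0.142
grip_force: 30.0
```

```bash
python3 - <<'E'
from h import *
p,R=st()
im=viewer.read_camera("side"); cv2.imwrite("pics/side8.png",im[:,:,::-1]); cv2.imwrite("pics/c8.png",cv2.resize(im[220:330,280:420,::-1],None,fx=5,fy=5,interpolation=cv2.INTER_CUBIC))
E
```

```text
28.62 q [-0.508  0.951  1.317 -0.136  1.643 -1.722] p [ 519.  -255.5   47.2] rpy [ 3.1395 -0.7787  2.8306] F [ 3.  -0.4 16. ] M [0.43 1.19 0.01] tilt 44.6 az 162.0
```

View pics/c8.png

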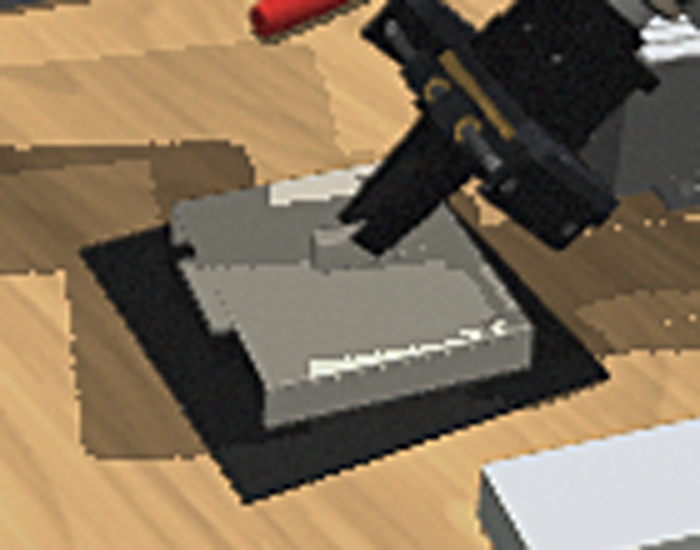

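The cover lies flat on the mat, within the mat's outline, and the height is blocked at 47.2 mm. I'll ease the load, open the fingers and back out along the finger axis.

Request:
move_arm(moves=[0.006,0,-0.006,0,0,0,0,0])

```text
t: 28.92
eef_pos: [518.9, -255.4, 47.2]
tcp_rot: [3.139, -0.778, 2.831]
ft_force: [2.7, -1.8, 6.9]
opening: 0.146
grip_force: 30.0
```

Request:
move_arm(moves=[0,0,0,0,0,0,0,0,0,0,0,0,0,0,0,0], claw=45)

```text
t: 29.42
eef_pos: [518.9, -255.4, 46.8]
tcp_rot: [3.139, -0.779, 2.831]
ft_force: [0.4, 0.4, 0.3]
opening: 0.462
grip_force: 0.0
```

Request:
move_arm(moves=[0,0,-0.05,0,0.05,0,-0.15,0,0.1,0,-0.25,0,0.1,0,-0.3,0,0.1,0,-0.3,0,0,0,0,0])

```text
t: 30.18
eef_pos: [590.1, -278.8, 199.3]
tcp_rot: [3.141, -0.772, 2.83]
ft_force: [-0.6, -0.5, 1.1]
opening: 0.471
grip_force: 0.0
```

```bash
python3 - <<'E'
from h import *
p,R=st()
a=viewer.read_camera("side")[:,:,::-1]; b=viewer.read_camera("top")[:,:,::-1]
cv2.imwrite("pics/side9.png",a); cv2.imwrite("pics/top9.png",b)
cv2.imwrite("pics/c9.png",np.hstack([cv2.resize(x,(400,300),interpolation=cv2.INTER_CUBIC) for x in (a[190:340,270:470],b[150:300,300:500])]))
hsv=cv2.cvtColor(b.copy(),cv2.COLOR_BGR2HSV); m=(hsv[...,1]<50)&(hsv[...,2]>90); m[:72]=0;m[300:]=0
for r in rect(m)[0]: print(np.round(r[0]),np.round(r[1]),cast("top",r[0],32).round(1))
E
```

```text
30.18 q [-0.491  0.902  0.979 -0.138  2.021 -1.76 ] p [ 590.1 -278.8  199.3] rpy [ 3.1406 -0.7719  2.8301] F [-0.6 -0.5  1.1] M [-0.08 -0.37  0.01] tilt 44.2 az 162.1
[477. 222.] [18. 44.] [[ 505.4 -476.4   32. ]]
[147. 217.] [45. 27.] [[534.9 422.5  32. ]]
[378. 203.] [18. 32.] [[ 563.4 -206.1   32. ]]
[224. 211.] [59. 65.] [[547.4 215.3  32. ]]
[161. 149.] [44. 44.] [[719.8 383.7  32. ]]
[385. 110.] [63. 59.] [[ 817.9 -229.1   32. ]]
[620. 126.] [108.  39.] [[ 765.  -878.6   32. ]]
```

View pics/c9.png

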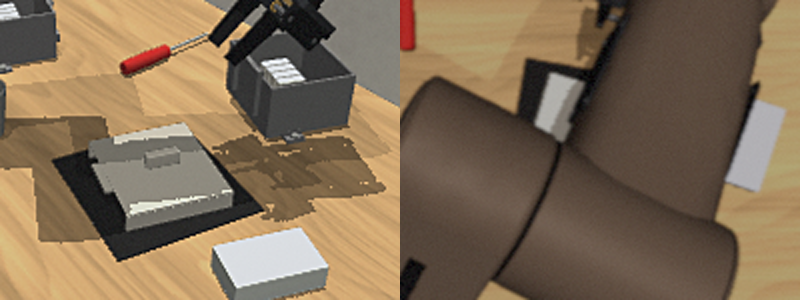

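```bash
python3 - <<'E'
from h import *
c=cast("side",np.array([[386.5,287.5],[334,304]]),4.)[:,:2]; print(c.round(1),np.linalg.norm(c[0]-c[1]))
o=[c[0]+bR[:2,:2]@[85,-81.5], c[1]+bR[:2,:2]@[-66,-81.5]]; print("cover origin",np.round(o,1))
m=cast("side",np.array([[296,269],[329,320.5],[401,295.]]),4.)[:,:2]; print("mat centre",((m[0]+m[2])/2).round(1), np.linalg.norm(m[0]-m[1]),np.linalg.norm(m[2]-m[1]))
E
```

```text
[[ 576.  -340.3]
 [ 420.3 -306.7]] 159.27026470381287
cover origin [[ 520.9 -236.3]
 [ 508.6 -250.1]]
mat centre [ 502.8 -256.3] 221.75922438733699 215.11244523631203
```

The cover origin is within about 2 cm of the mat's centre, the cover is flat and released, and the arm is clear. Handing in.

```bash
python3 -c "
from cell import order
print(order.job_done())"
```

```text
the job is handed in; nothing more can be done
None
```

The cover is unsnapped, drawn out and lying flat, outside up, about 2 cm or less from the mat's centre; the job was handed in at about 30 s of the 64 s, with no verdict returned.

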